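Put the sideboard things back on their own mats

TASK

The three things on the sideboard got mixed up on their places. Put each one upright in the middle of its own place: the egg cup on the white saucer, the wooden pepper mill on the round cork coaster, and the metal shaker on the square wooden board. Each place holds only one thing, so set something aside on the bare worktop on the way; knock nothing over, and leave the mug and the tea cup where they stand.

Things in the scene. Friction and masses are not known exactly. Their poses are not given: they have to be found in the camera images.
- egg_cup: china egg cup, white with blue pattern, loose, 50 mm tall, 47 mm across the round bowl at the top (widest 30 to 50 mm above its foot), about 0.06 kg. Origin: centre of the underside of its foot; z up along its axis. Grasp it across the bowl from above in any direction. It starts on the square board.
- pepper_mill: turned wooden pepper mill, loose, round about its axis, 120 mm tall with a small knob on top (the knob begins at 109 mm), 58 mm across at the widest, 50 mm across the head (87 to 109 mm up), about 0.18 kg; nothing on it needs turning. Origin: centre of the underside of its foot; z up along its axis. Grasp it from above across the body, about 75 mm up. It starts on the saucer.
- shaker: grey tinplate sugar shaker, loose: cylinder 66 mm across, 85 mm tall, then a domed top (67 mm lip) to 114 mm; about 0.16 kg; one loop handle 8 mm thick. Origin: underside height, 12 mm from the cylinder's axis towards the handle; z up, -y to the handle, which ends 45 mm from the origin. Grasp across the cylinder along x, clear of the handle, about 72 mm up. It starts on the coaster.
- shaker_foot (a point): centre of the underside of the shaker's cylinder (at +12 mm along y in the shaker's frame); this point goes over the middle of the board. Same axes as the shaker.
- saucer: round white china saucer with a raised rim, fixed, 136 mm across, rim 14 mm high, flat inner floor 5 mm above the worktop and about 80 mm across. Origin: centre of its underside on the worktop, z up. The egg cup's place. The worktop (z = 0) is bare and free between and beside the three places, from 0.38 m ahead of the base to the mug and cup.
- coaster: flat round cork coaster, fixed, 96 mm across, 6 mm thick. Origin: centre of its underside on the worktop, z up. The pepper mill's place.
- board: flat square pale wooden board, fixed, 112 x 112 mm, 10 mm thick, with a fine dark line near its edge. Origin: centre of its underside on the worktop, z up, x and y along its sides. The shaker's place (its handle may point anywhere).
- mug: blue and white china mug, taller than the cup, a bystander to leave alone, 84 x 114 x 100 mm tall, standing behind the work. Origin: centre of its bounding box at the underside, z up; handle at -y. Mind the upper cabinet above it: its front stands 0.60 m ahead of the base, from 0.45 m above the worktop upwards.
- cup: blue and white china tea cup, a bystander to leave alone, 82 x 108 x 56 mm tall, standing behind the work. Origin: centre of its bounding box at the underside, z up; handle at -y.
Not all that is in view belongs to the job. Several things have the shape of the egg_cup; the one meant has the colours described above.

How it is judged:
By the outcome, as a careful person would: the job done as asked, in the order asked, and still so for the second after the job is handed in, with the robot touching nothing.
It also fails if it takes over 115 s, if anything falls off the work surface, if the arm or the gripper's body presses on something with over 40 N, if the wrist force passes 120 N, or if a joint passes its speed limit or range.

ROBOT

A 6-joint arm with a two-finger parallel gripper is mounted at the origin on a cart in front of the work surface, level with it; the furniture and walls round the work are solid. World frame = base frame: x ahead of the robot, y to its left, z up, the work surface at z = 0. Lengths are in m, angles in rad, forces in N, time in s.
With the tool pointing down it reaches from about 0.325 to 0.9 m from the base axis. Payload 6.1 kg.
Tool frame: the origin (TCP) lies on the centre line of the jaws, within the pads' length; the fingertips stand ahead of it and the grasp point (between the pads) lies 2 mm behind it (ctrl.tip_extent is the z of the fingertips in the tool frame, in m); z points along the fingers, x is the direction in which the jaws open and shut, and the axes are right-handed (so a half turn about z gives the same grasp; the last joint's range is limited). The gripper opens to 85 mm and grips with 20 to 120 N. Pads are 22 mm wide; open, the fingers measure 114 mm over their backs; the gripper's body (76 mm by 85 mm) begins 54 mm behind the grasp point. The pads swing forward as they close: fully open they stand 13 mm farther back than shut.
Start: joints at [-1.289, 0.22, 1.526, -0, 1.395, -0.126], TCP at [0.248, -0.574, 0.214] pointing down, gripper open.
Joint ranges: [-2.98, 2.98], [-0.91, 2.08], [0.09, 2.57], [-1.24, 4.39], [0.2, 2.65], [-2.68, 2.68]. Speed limits (rad/s): [2.57, 2.57, 3.01, 3.14, 3.14, 3.14].

INTERFACE

Orientations are given as a unit quaternion [w, x, y, z].
In Python, from station import ctrl gives the robot as it stands.
- The arm moves only by the tool carry_out, never from a script. Its argument "motion" is one flat list of numbers, 6 for each row, row after row: the shift along the tool's x, y, z in cm, then the turn, a rotation vector about the tool's x, y, z in rad. In form: [tx, ty, tz, rx, ry, rz, tx, ty, tz, rx, ry, rz, ...]. A call has 1 to 20 rows; each row is the pose to reach, as a shift and turn from the pose commanded when the call began, along the tool's axes at that moment; what a row does not reach only later rows make up. A row lasts 1/10 s, in which the tool goes at most 50 mm and 8.59 degrees, less where a joint would pass 70% of its speed; a pose out of reach is approached as far as the arm can. A call with a gripper value outside its range is refused whole. "claw" is the opening, from 0 (shut) to 1 (fully open), set as the call begins (left out, the last holds). The fingers move at their own pace and stop on an object; "squeeze" is the grip in N (left out, the last holds). Time passes only in rows, so rows that repeat a pose let the fingers close. It gives the time, the measured TCP pose, the force and the opening at its end, in the units of the state.
- ctrl.read_state(): the state, without advancing time (a new reading comes with each control period).
- ctrl.snapshot(name): name is "scene" or "side" or "wrist"; returns a dict with "color" (480x640x3 uint8, blue, green, red), "fx", "fy", "cx", "cy" (pixels), "k1" (the pictures are not rectified: a ray, as slopes to the right and down, at radius r is drawn at 1 + k1 r^2 times it, then the intrinsics apply), "eye" and "orientation" of the camera in the world; the wrist camera has in their place "hand_eye" (4x4, takes a point from camera to tool coordinates, whose origin is the TCP and whose axes are the tool frame's). Camera axes: x right, y down, z forward; pixel columns grow to the right and rows downward; lengths in m; the calibration is good to about 2 mm. A picture is of the moment at which its call begins: read the wrist's pose just before it. There is no depth.
- ctrl.hand_in(): hands the job in, once; it reports no verdict.
Trained networks look in a picture, given as the dict that the camera call returned (one of the last four; its "shot" number tells which), for a name from the list of things; names that differ only in an ending like _2 or _b are one class to them, and where a whole thing is asked for, a point or a joint stands for the part that bears it (a point fixed in the world has none). Each returns a list of dicts, best first, with "p" (0 to 1); they miss things now and then, are a little off and sometimes report something else, mostly with a low value. They report only what shows in the picture. A call takes as long as a camera call. They do not tell look-alikes from the thing itself.
- ctrl.boxes_of(picture, thing): "position" ([x, y, z] in m, in the coordinates of the camera as it stood for that picture, good to about 4 mm: the middle of the surface that is visible of it).
The state is a dict: "time_s": time; "joints": joint angles; "joint_vel": joint speeds; "joint_efforts": joint torques, N m; "tool_pos": TCP position; "tool_rot": TCP orientation; "contact_force": force on the tool from outside, world axes, zero at the start; "moment": the same for the moment, N m; "finger_gap": opening from 0.0 (shut) to 1.0 (fully open).
Only numpy, scipy, OpenCV 4.12 (cv2) and the standard library are available. Lean on these libraries where they do the work, as an engineer would, in place of code of your own. Each camera call takes 0.05 s, during which the arm holds its last target. There are 200 camera calls.

## Working session

There is one attempt and no reset: what is moved stays moved. The work goes in short steps, Python scripts to look and compute and a tool call to move; the robot and the scene stay as the last step left them, time stands still between calls to the robot, and variables do not carry over. Pictures are saved under pics/ and viewed, about 12 in all and at most 16, crops included, and the job is handed in when it is done.

Besides the shell and the picture viewer there is one more tool, called after "Request:" in YAML: its name, and indented under it one key for each argument. carry_out: Moves the arm, as the interface text tells. Its arguments: {"type":"object","properties":{"motion":{"type":"array"},"claw":{"type":"number"},"squeeze":{"type":"number"}},"required":["motion"]}

```bash
ls; mkdir -p pics; cat > h.py <<'E'
import numpy as np, cv2
from scipy.spatial.transform import Rotation as R
from station import ctrl
def q2R(q): return R.from_quat([q[1],q[2],q[3],q[0]]).as_matrix()
def cam(name):
    s=ctrl.read_state(); p=ctrl.snapshot(name)
    if "hand_eye" in p:
        T=np.eye(4);T[:3,:3]=q2R(s["tool_rot"]);T[:3,3]=s["tool_pos"]; T=T@np.array(p["hand_eye"])
    else:
        T=np.eye(4);o=np.array(p["orientation"]);T[:3,:3]=q2R(o) if o.size==4 else o.reshape(3,3);T[:3,3]=p["eye"]
    return p,T
def proj(p,T,X):
    c=(np.atleast_2d(X)-T[:3,3])@T[:3,:3]; s=c[:,:2]/c[:,2:]; s=s*(1+p["k1"]*(s**2).sum(1,keepdims=True))
    return s*[p["fx"],p["fy"]]+[p["cx"],p["cy"]]
def ray(p,T,uv,z):
    s0=(np.atleast_2d(uv)-[p["cx"],p["cy"]])/[p["fx"],p["fy"]]; s=s0.copy()
    for _ in range(20): s=s0/(1+p["k1"]*(s**2).sum(1,keepdims=True))
    d=np.c_[s,np.ones(len(s))]@T[:3,:3].T; e=T[:3,3]
    return e+d*((z-e[2])/d[:,2:])
def find(p,T,n,pm=.2):
    for b in ctrl.boxes_of(p,n):
        if b["p"]>pm:
            w=T[:3,:3]@np.array(b["position"])+T[:3,3]; print(n,round(b["p"],2),w.round(3),proj(p,T,w).round(0)[0])
E
python3 - <<'E'
from h import *
s=ctrl.read_state();print(s["tool_pos"],s["tool_rot"],ctrl.tip_extent)
for n in ["scene","side"]:
    p,T=cam(n);cv2.imwrite(f"pics/{n}0.png",p["color"]);print(n,T.round(3).tolist(),p["fx"],p["k1"])
    for t in ["egg_cup","pepper_mill","shaker","saucer","coaster","board","mug","cup"]: find(p,T,t)
E
```

```text
pics
[ 0.2476964  -0.57312507  0.2132049 ] [-6.37317373e-04  8.35630305e-01 -5.49291410e-01 -7.30560136e-04] 0.017
scene [[-0.546, -0.563, 0.62, -0.207], [-0.838, 0.349, -0.42, 0.544], [0.02, -0.749, -0.662, 0.796], [0.0, 0.0, 0.0, 1.0]] 459.57409801952315 0.011436067275107894
egg_cup 0.6 [0.463 0.424 0.033] [186. 306.]
egg_cup 0.57 [0.457 0.318 0.045] [233. 284.]
pepper_mill 0.71 [0.601 0.133 0.035] [275. 223.]
pepper_mill 0.53 [0.444 0.034 0.01 ] [342. 252.]
shaker 0.74 [0.452 0.033 0.079] [342. 229.]
coaster 0.93 [0.443 0.032 0.012] [343. 251.]
board 0.9 [0.428 0.323 0.013] [238. 304.]
mug 0.81 [ 0.563 -0.129  0.072] [367. 187.]
cup 0.71 [0.603 0.134 0.03 ] [275. 224.]
side [[-0.85, -0.293, 0.437, -0.026], [-0.526, 0.446, -0.724, 0.951], [0.017, -0.845, -0.534, 0.722], [0.0, 0.0, 0.0, 1.0]] 451.62164049411604 0.0012039764219395374
egg_cup 0.75 [0.465 0.428 0.029] [244. 337.]
egg_cup 0.73 [0.457 0.316 0.042] [277. 304.]
pepper_mill 0.63 [ 0.448 -0.287  0.06 ] [390. 198.]
shaker 0.82 [0.47  0.043 0.073] [333. 238.]
shaker 0.5 [0.456 0.315 0.043] [278. 304.]
saucer 0.55 [ 0.449 -0.29   0.013] [388. 210.]
coaster 0.77 [0.441 0.043 0.011] [341. 260.]
board 0.88 [0.439 0.334 0.012] [280. 321.]
mug 0.66 [ 0.571 -0.119  0.077] [331. 204.]
cup 0.78 [0.589 0.132 0.041] [278. 250.]
```

View pics/scene0.png

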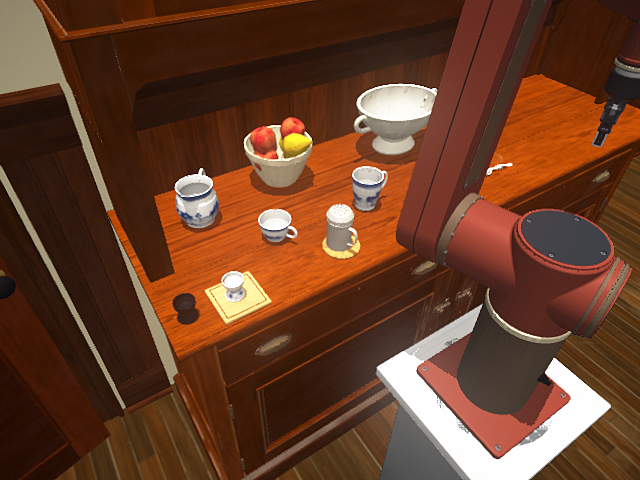

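View pics/side0.png

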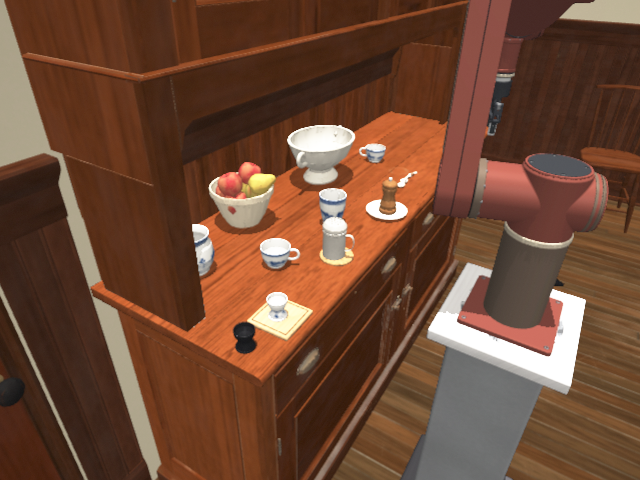

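Two things have the egg cup's shape in the side view: a black one at (245,337) standing beside the board, and a white one at (277,304) on the square board. The white one on the board fits. The mill stands on the saucer at (388,200), and the shaker on the coaster at (335,240) with its handle to the right. I'll move over the saucer first.

```bash
cat >> h.py <<'E'
def go(x,y,z,yaw=0):
    "shift cm + rotvec in tool axes to a tool-down pose with tool x at angle yaw in world"
    s=ctrl.read_state(); M=q2R(s["tool_rot"]); c,k=np.cos(yaw),np.sin(yaw)
    G=np.array([[c,k,0],[k,-c,0],[0,0,-1.]])
    print("go",np.r_[M.T@(np.array([x,y,z])-s["tool_pos"])*100,R.from_matrix(M.T@G).as_rotvec()].round(3).tolist())
E
python3 - <<'E'
from h import *
go(.40,-.29,.32,0)
p,T=cam("wrist");print(np.array(p["hand_eye"]).round(3).tolist(),p["fx"])
p,T=cam("side");c=p["color"][270:370,210:330];cv2.imwrite("pics/crop.png",cv2.resize(c,None,fx=5,fy=5,interpolation=2))
E
```

```text
go [-20.016, -25.22, -10.568, 0.0, -0.0, -1.163]
[[1.0, -0.001, -0.0, 0.001], [0.001, 0.95, 0.312, -0.079], [0.0, -0.312, 0.95, -0.159], [0.0, 0.0, 0.0, 1.0]] 334.6502993766291
```

View pics/crop.png

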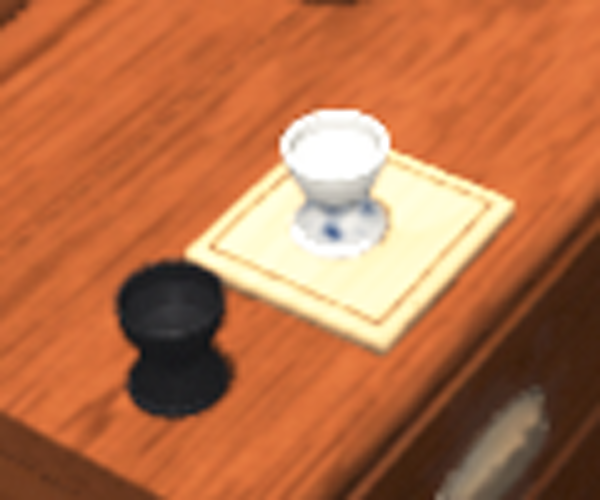

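The crop shows the white cup with blue spots on its foot at about (335,190), standing on the board. The plain black look-alike is at (175,340). The white and blue one is the one meant.

Request:
carry_out:
  motion: [-10,-12,-5,0,0,-0.6,-20,-25,-10,0,0,-1.163,-20,-25,-10,0,0,-1.163,-20,-25,-10,0,0,-1.163,-20,-25,-10,0,0,-1.163,-20,-25,-10,0,0,-1.163,-20,-25,-10,0,0,-1.163,-20,-25,-10,0,0,-1.163,-20,-25,-10,0,0,-1.163,-20,-25,-10,0,0,-1.163]
  claw: 1
  squeeze: 40

```text
time_s: 2.0
tool_pos: [0.3979, -0.2911, 0.3141]
tool_rot: [0.0, 1.0, -0.002, -0.0]
contact_force: [0.1, 0.0, 0.2]
finger_gap: 1.001
```

```bash
cat > look.py <<'E'
from h import *
import sys
p,T=cam("wrist");cv2.imwrite("pics/"+sys.argv[1]+".png",p["color"]);np.savez("pics/"+sys.argv[1]+".npz",T=T,**{k:p[k] for k in("fx","fy","cx","cy","k1")})
for t in sys.argv[2:]: find(p,T,t)
s=ctrl.read_state();print(s["time_s"],s["tool_pos"].round(4) if hasattr(s["tool_pos"],"round") else s["tool_pos"])
E
python3 look.py w1 pepper_mill saucer
```

```text
pepper_mill 0.7 [ 0.454 -0.296  0.108] [372. 210.]
saucer 0.6 [ 0.454 -0.278  0.009] [363. 182.]
2.15 [ 0.3975 -0.2915  0.3138]
```

View pics/w1.png

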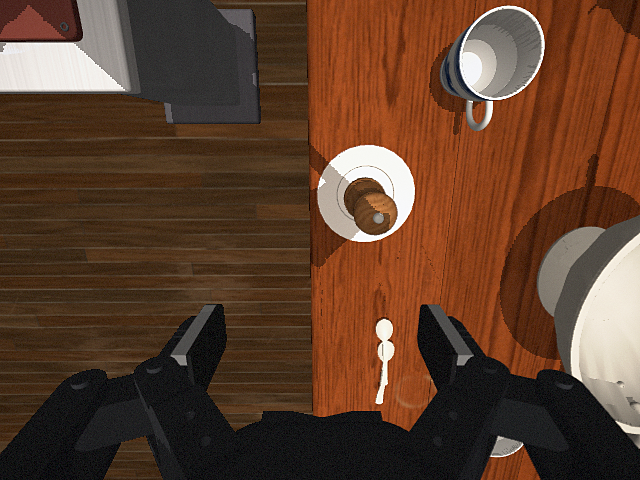

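The picture shows the saucer centred near (366,193), with the mill on it leaning outward by perspective: knob at (379,217), head at (376,214). The mug is at upper right.

```bash
cat >> h.py <<'E'
def saved(n):
    d=np.load(f"pics/{n}.npz"); return {k:float(d[k]) for k in("fx","fy","cx","cy","k1")},d["T"]
def circ(img,p,T,mask,z):
    "min enclosing circle of biggest blob's outline, taken to the plane z"
    c=max(cv2.findContours(mask.astype(np.uint8),0,1)[0],key=cv2.contourArea); X=ray(p,T,cv2.convexHull(c)[:,0].astype(float),z)
    (x,y),r=cv2.minEnclosingCircle(X[:,:2].astype(np.float32)); print("circle",round(x,4),round(y,4),"r",round(r,4))
E
python3 - <<'E'
from h import *
p,T=saved("w1");im=cv2.imread("pics/w1.png")
print("knob",ray(p,T,[[379,217]],.125).round(4),"head",ray(p,T,[[376,214]],.105).round(4))
m=(im.min(2)>140);m[:130]=0;m[250:]=0;m[:,:310]=0;m[:,420:]=0
circ(im,p,T,m,.013)
E
```

```text
knob [[ 0.4589 -0.2991  0.125 ]] head [[ 0.4588 -0.3006  0.105 ]]
circle 0.4582 -0.296 r 0.0678
```

Request:
carry_out:
  motion: [3,0.4,2,0,0,0,6.1,0.8,6,0,0,0,6.1,0.8,10,0,0,0,6.1,0.8,12,0,0,0,6.1,0.8,15,0,0,0,6.1,0.8,18,0,0,0,6.1,0.8,20,0,0,0,6.1,0.8,22,0,0,0,6.1,0.8,23,0,0,0,6.1,0.8,23.5,0,0,0,6.1,0.8,23.6,0,0,0,6.1,0.8,23.6,0,0,0]

```text
time_s: 3.35
tool_pos: [0.4594, -0.2996, 0.0791]
tool_rot: [0.0, 1.0, -0.0, 0.0]
contact_force: [0.0, 0.1, -0.3]
finger_gap: 0.996
```

Request:
carry_out:
  motion: [0,0,0,0,0,0,0,0,0,0,0,0,0,0,0,0,0,0,0,0,0,0,0,0,0,0,0,0,0,0,0,0,0,0,0,0,0,0,0,0,0,0,0,0,0,0,0,0]
  claw: 0
  squeeze: 40

```text
time_s: 4.15
tool_pos: [0.4596, -0.2996, 0.0797]
tool_rot: [0.001, 1.0, 0.0, 0.001]
contact_force: [-1.0, 0.6, 5.4]
finger_gap: 0.534
```

Request:
carry_out:
  motion: [0,0,-1,0,0,0,0,0,-3,0,0,0,0,0,-6,0,0,0,-1,-4,-7,0,0,0,-2,-8,-7,0,0,0,-3,-12,-7,0,0,0,-3,-15.5,-6,0,0,0,-3,-15.5,-4,0,0,0,-3,-15.5,-2,0,0,0,-3,-15.5,-1,0,0,0,-3,-15.5,0,0,0,0,-3,-15.5,0.3,0,0,0,-3,-15.5,0.3,0,0,0]

```text
time_s: 5.45
tool_pos: [0.4292, -0.1444, 0.0755]
tool_rot: [0.0, 1.0, -0.0, 0.0]
contact_force: [0.4, -0.1, -1.3]
finger_gap: 0.538
```

Request:
carry_out:
  motion: [0,0,0.1,0,0,0,0,0,0.1,0,0,0,0,0,0.1,0,0,0]

```text
time_s: 5.75
tool_pos: [0.4295, -0.1443, 0.0748]
tool_rot: [0.0, 1.0, -0.0, 0.0]
contact_force: [0.0, 0.5, -0.5]
finger_gap: 0.535
```

Request:
carry_out:
  motion: [0,0,0,0,0,0,0,0,0,0,0,0,0,0,0,0,0,0,0,0,0,0,0,0,0,0,-1,0,0,0,0,0,-4,0,0,0,0,0,-8,0,0,0,0,0,-12,0,0,0,0,0,-16,0,0,0,0,-4,-19,0,0,0,0,-8,-22,0,0,0,0,-12,-24,0,0,0,0,-17,-24.5,0,0,0,0,-22,-24.5,0,0,0,0,-27,-24.5,0,0,0,0,-32,-24.5,0,0,0,0,-37,-24.5,0,0,0,0,-41,-24.5,0,0,0,0,-44,-24.5,0,0,0,0,-44.4,-24.5,0,0,0]
  claw: 1

```text
time_s: 7.75
tool_pos: [0.4281, 0.3029, 0.3197]
tool_rot: [-0.0, 1.0, 0.002, -0.0]
contact_force: [0.6, -0.3, -0.1]
finger_gap: 0.997
```

Request:
carry_out:
  motion: [0,0,0,0,0,0,0,0,0,0,0,0]

```text
time_s: 7.95
tool_pos: [0.4291, 0.2991, 0.3196]
tool_rot: [0.0, 1.0, -0.0, 0.0]
contact_force: [0.4, -0.7, 0.1]
finger_gap: 1.003
```

```bash
python3 look.py w2 egg_cup board shaker pepper_mill
```

```text
egg_cup 0.59 [0.469 0.427 0.032] [355.  89.]
egg_cup 0.55 [0.46  0.314 0.041] [345. 183.]
board 0.57 [0.444 0.32  0.013] [332. 176.]
shaker 0.71 [0.472 0.043 0.088] [352. 379.]
8.2 [0.4293 0.2991 0.3196]
```

View pics/w2.png

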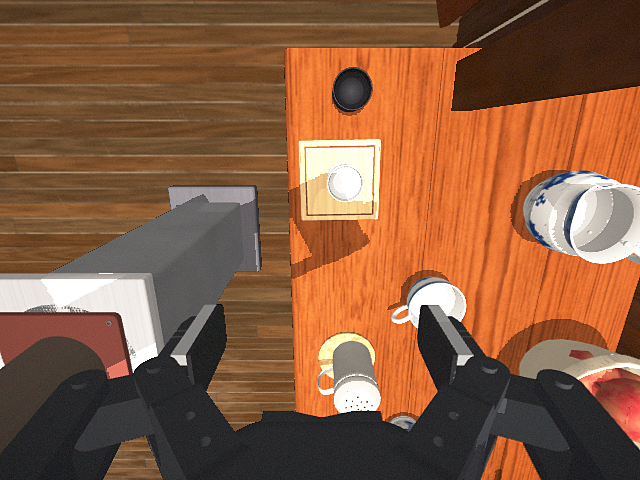

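Egg cup rim is centred at (345,182) on the board, whose corners are (299,141), (380,139), (381,219) and (301,220). The black look-alike is at (352,90). The shaker is on the coaster at about (350,380) with its handle towards the robot (-x).

```bash
python3 - <<'E'
from h import *
p,T=saved("w2");im=cv2.imread("pics/w2.png")
c=ray(p,T,[[299,141],[380,139],[381,219],[301,220]],.01);print("board",c.mean(0).round(4),c.round(3)[:,:2].tolist())
print("egg",ray(p,T,[[345,182]],.06).round(4))
m=(im.min(2)>130);m[:160]=0;m[205:]=0;m[:,:322]=0;m[:,367:]=0
circ(im,p,T,m,.06)
m=(im[:,:,0].astype(int)>95)&(np.abs(im.astype(int)-im.mean(2,keepdims=True)).max(2)<90);
go(.458,.314,.048)
E
```

```text
board [0.4549 0.3124 0.01  ] [[0.399, 0.366], [0.507, 0.369], [0.515, 0.258], [0.399, 0.257]]
egg [[0.458  0.3184 0.06  ]]
circle 0.4562 0.3179 r 0.0383
go [2.855, -1.493, 27.158, -0.0, -0.0, -0.002]
```

Request:
carry_out:
  motion: [1.5,-1,4,0,0,0,2.9,-1.9,8,0,0,0,2.9,-1.9,12,0,0,0,2.9,-1.9,16,0,0,0,2.9,-1.9,20,0,0,0,2.9,-1.9,23,0,0,0,2.9,-1.9,25,0,0,0,2.9,-1.9,26,0,0,0,2.9,-1.9,26.8,0,0,0,2.9,-1.9,27.1,0,0,0,2.9,-1.9,27.1,0,0,0]

```text
time_s: 9.3
tool_pos: [0.4586, 0.3192, 0.049]
tool_rot: [-0.0, 1.0, -0.0, 0.0]
contact_force: [-0.9, 0.2, 0.0]
finger_gap: 1.004
```

Request:
carry_out:
  motion: [0,0,0,0,0,0,0,0,0,0,0,0,0,0,0,0,0,0,0,0,0,0,0,0,0,0,0,0,0,0,0,0,0,0,0,0,0,0,0,0,0,0]
  claw: 0
  squeeze: 25

```text
time_s: 10.0
tool_pos: [0.458, 0.319, 0.0483]
tool_rot: [0.0, 1.0, 0.0, 0.0]
contact_force: [0.4, 0.5, -1.4]
finger_gap: 0.001
```

The gripper shut empty, so I need to look before moving.

```bash
python3 - <<'E'
from h import *
p,T=cam("side");find(p,T,"egg_cup");c=p["color"][220:400,180:380];cv2.imwrite("pics/s2.png",cv2.resize(c,None,fx=3,fy=3,interpolation=2))
E
python3 look.py w3 egg_cup
```

```text
egg_cup 0.9 [0.453 0.319 0.043] [278. 305.]
egg_cup 0.73 [0.464 0.429 0.028] [244. 337.]
egg_cup 0.72 [0.46  0.324 0.04 ] [326. 274.]
egg_cup 0.68 [0.466 0.429 0.034] [340.  60.]
egg_cup 0.22 [0.444 0.337 0.009] [300. 235.]
10.2 [0.458  0.319  0.0482]
```

View pics/s2.png

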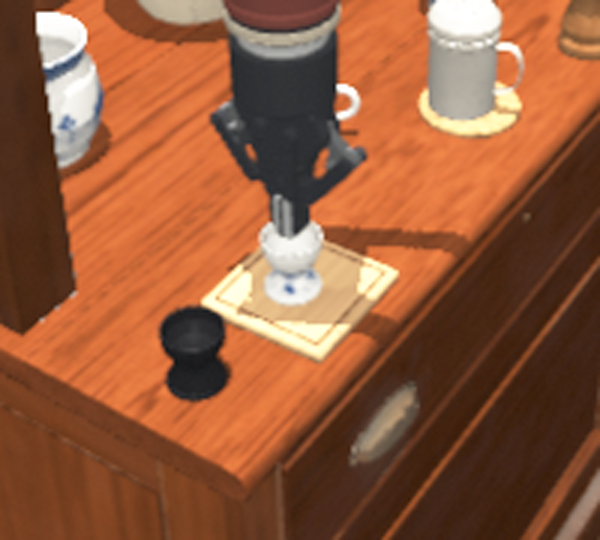

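View pics/w3.png

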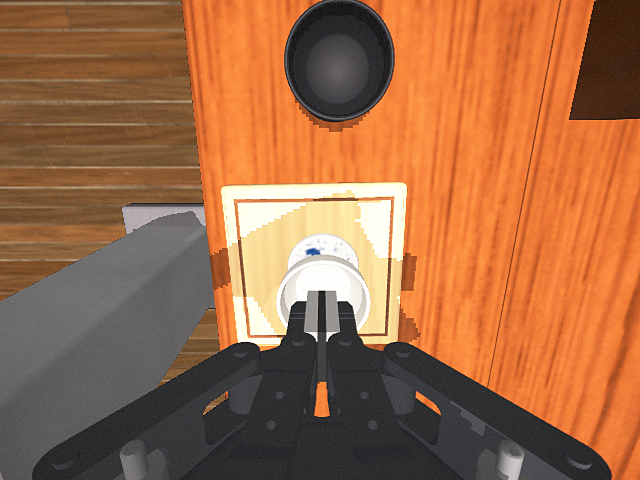

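```bash
python3 - <<'E'
from h import *
p,T=saved("w3");im=cv2.imread("pics/w3.png")
print("cam",T[:3,3].round(3))
print("rim L,R,top",ray(p,T,[[277,295],[370,295],[323,253]],.06).round(4).tolist())
print("foot L,R,top",ray(p,T,[[288,265],[358,262],[322,234]],.012).round(4).tolist())
b=ray(p,T,[[222,186],[407,183],[219,346],[403,343]],.01);print("board",b[:,:2].round(3).tolist())
s=ctrl.read_state()["tool_pos"]
print("proj tcp,tip",proj(p,T,np.array([s,s-[0,0,.017]])).round(0).tolist())
cv2.imwrite("pics/c3.png",cv2.resize(im[220:380,240:420],None,fx=4,fy=4,interpolation=2))
p,T=cam("side");print("side: tcp,tip",proj(p,T,np.array([s,s-[0,0,.017]])).round(0).tolist(), "rimctr if (.456,.319):",proj(p,T,[[.456,.319,.06],[.456,.349,.06]]).round(0).tolist())
E
```

```text
cam [0.458 0.398 0.207]
rim L,R,top [[0.436, 0.322, 0.06], [0.4814, 0.322, 0.06], [0.4584, 0.3438, 0.06]]
foot L,R,top [[0.4366, 0.3182, 0.012], [0.4806, 0.3202, 0.012], [0.458, 0.3386, 0.012]]
board [[0.399, 0.368], [0.508, 0.369], [0.387, 0.257], [0.514, 0.26]]
proj tcp,tip [[322.0, 290.0], [322.0, 276.0]]
side: tcp,tip [[276.0, 303.0], [276.0, 308.0]] rimctr if (.456,.319): [[277.0, 299.0], [269.0, 306.0]]
```

View pics/c3.png

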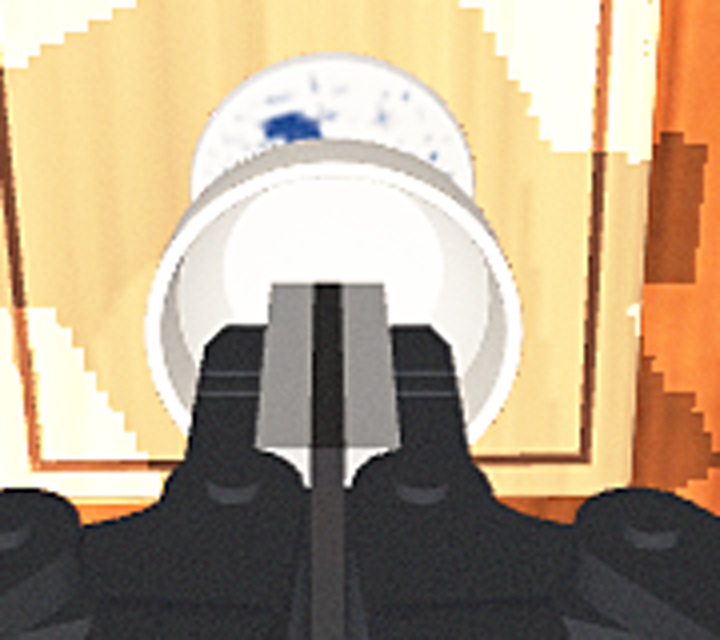

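The side and wrist pictures show the cup still upright and centred under the tool. The visible fingertips end at row 291, about 13 mm above the rim by scale. By the given tip extent they should end near row 276 or higher, inside the cup's height. So the fingertips seem to sit about 4 cm farther back than stated. I'll go up, open, and descend to a height that is safe either way, then check.

Request:
carry_out:
  motion: [0,0,-3,0,0,0,0,0,-5,0,0,0,0,0,-5,0,0,0]

```text
time_s: 10.55
tool_pos: [0.4604, 0.3202, 0.1017]
tool_rot: [-0.001, 1.0, 0.0, 0.003]
contact_force: [0.4, 0.6, 0.7]
finger_gap: -0.001
```

Request:
carry_out:
  motion: [0,-0.2,0,0,0,0,0,-0.2,0,0,0,0,0,-0.2,0,0,0,0,0,-0.2,0,0,0,0,0,-0.2,0,0,0,0,0,-0.2,2.5,0,0,0,0,-0.2,5,0,0,0,0,-0.2,6.5,0,0,0,0,-0.2,7.5,0,0,0,0,-0.2,7.9,0,0,0,0,-0.2,7.9,0,0,0]
  claw: 1

```text
time_s: 11.65
tool_pos: [0.458, 0.321, 0.0192]
tool_rot: [0.0, 1.0, -0.0, -0.0]
contact_force: [-0.0, -0.3, -0.2]
finger_gap: 1.003
```

```bash
python3 look.py w4; python3 - <<'E'
from h import *
p,T=cam("side");c=p["color"][240:360,220:380];a=cv2.resize(c,None,fx=2.5,fy=2.5,interpolation=2)
w=cv2.imread("pics/w4.png")[150:480,60:580];cv2.imwrite("pics/v4.png",np.vstack([cv2.resize(w,(450,286)),cv2.resize(a,(450,300))[:, :450]]))
E
```

```text
11.7 [0.4585 0.3212 0.0198]
```

View pics/v4.png

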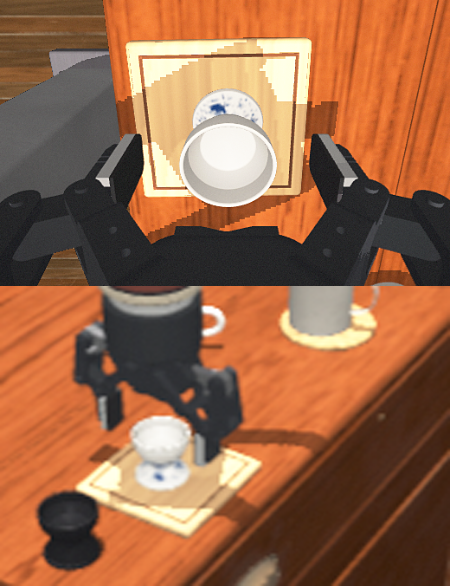

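The picture shows the cup (228,155 in the top panel) centred between the open fingers. Their tips are at bowl height, well above the board, although the reading puts the TCP at 20 mm. So the real tips are about 4 cm behind the stated place. I'll lower 1 cm more and grip.

Request:
carry_out:
  motion: [0,0,0.5,0,0,0,0,0,1.0,0,0,0,0,0,1.0,0,0,0]

```text
time_s: 12.05
tool_pos: [0.4575, 0.3207, 0.0086]
tool_rot: [0.0, 1.0, 0.0, -0.0]
contact_force: [-0.1, 0.6, 0.1]
finger_gap: 1.001
```

Request:
carry_out:
  motion: [0,0,0,0,0,0,0,0,0,0,0,0,0,0,0,0,0,0,0,0,0,0,0,0,0,0,0,0,0,0,0,0,0,0,0,0,0,0,0,0,0,0]
  claw: 0
  squeeze: 25

```text
time_s: 12.75
tool_pos: [0.4584, 0.3211, 0.0096]
tool_rot: [-0.0, 1.0, 0.0, 0.0]
contact_force: [0.9, -0.4, 2.1]
finger_gap: 0.533
```

Request:
carry_out:
  motion: [0,0,-1,0,0,0,0,0,-3,0,0,0,0,0,-7,0,0,0,0,0,-12,0,0,0,0,1,-16,0,0,0,0,4,-20,0,0,0,0,8,-20,0,0,0,0,12,-20,0,0,0,0,16.5,-20,0,0,0,0,21,-20,0,0,0,0,26,-20,0,0,0,0,31,-20,0,0,0,0,36,-20,0,0,0,0,41,-20,0,0,0,0,46,-20,0,0,0,0,51,-20,0,0,0,0,55,-20,0,0,0,0,59,-20,0,0,0,0,61,-20,0,0,0,0,61.7,-20,0,0,0]

```text
time_s: 14.75
tool_pos: [0.4575, -0.2975, 0.2093]
tool_rot: [-0.0, 1.0, -0.001, -0.0]
contact_force: [-0.4, -0.5, -1.0]
finger_gap: 0.533
```

Request:
carry_out:
  motion: [0,0,0,0,0,0,0,0,0,0,0,0]

```text
time_s: 14.95
tool_pos: [0.4582, -0.2945, 0.2092]
tool_rot: [-0.001, 1.0, 0.001, -0.0]
contact_force: [0.3, 0.5, -0.8]
finger_gap: 0.532
```

```bash
python3 look.py w5 saucer egg_cup
```

```text
saucer 0.79 [ 0.46  -0.291  0.008] [324. 204.]
egg_cup 0.96 [ 0.459 -0.302  0.242] [324. 338.]
15.1 [ 0.4584 -0.2945  0.2094]
```

View pics/w5.png

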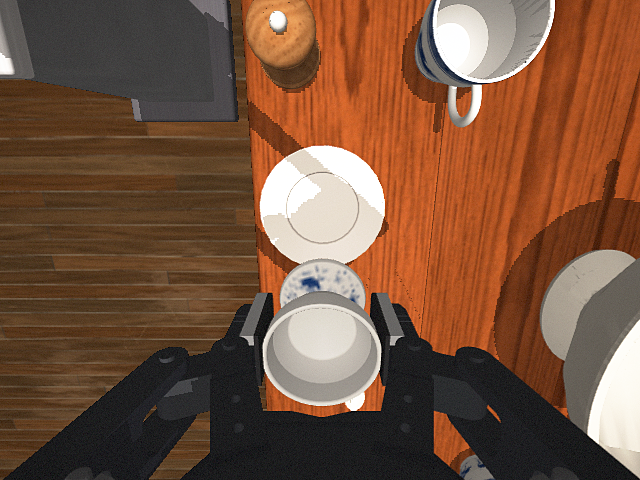

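The cup hangs in the jaws with its rim at (322,348), above the empty saucer at (322,206). The mill stands aside upright at (280,45).

```bash
python3 - <<'E'
from h import *
p,T=saved("w5");im=cv2.imread("pics/w5.png")
m=im.min(2)>95;m[:140]=0;m[:,:255]=0;m[:,392:]=0;m[272:]=0;m[255:,280:370]=0
circ(im,p,T,m,.013)
print("inner ring",ray(p,T,[[286,208],[359,208],[322,171],[322,243]],.005)[:,:2].round(4).tolist())
for z in(.25,.26,.27): print("rim",z,ray(p,T,[[262,346],[383,346],[322,290],[322,406]],z)[:,:2].round(4).tolist())
print("foot",ray(p,T,[[280,292],[366,292],[322,259]],.212)[:,:2].round(4).tolist())
E
```

```text
circle 0.4581 -0.2958 r 0.0681
inner ring [[0.4184, -0.2956], [0.4992, -0.2955], [0.4582, -0.2553], [0.4583, -0.3363]]
rim 0.25 [[0.4333, -0.3001], [0.4834, -0.3], [0.4581, -0.2745], [0.4581, -0.3312]]
rim 0.26 [[0.4353, -0.293], [0.4812, -0.2929], [0.4581, -0.2695], [0.4581, -0.3215]]
rim 0.27 [[0.4374, -0.2859], [0.4791, -0.2858], [0.4581, -0.2646], [0.4581, -0.3117]]
foot [[0.4364, -0.2944], [0.4809, -0.2944], [0.4581, -0.2761]]
```

Request:
carry_out:
  motion: [0,0.1,4,0,0,0,0,0.1,9,0,0,0,0,0.1,13,0,0,0,0,0.1,16,0,0,0,0,0.1,18,0,0,0,0,0.1,19,0,0,0,0,0.1,19.7,0,0,0,0,0.1,20.1,0,0,0,0,0.1,20.3,0,0,0,0,0.1,20.4,0,0,0,0,0.1,20.4,0,0,0]

```text
time_s: 16.2
tool_pos: [0.4585, -0.2974, 0.006]
tool_rot: [0.0, 1.0, -0.0, 0.0]
contact_force: [0.2, -0.2, -0.0]
finger_gap: 0.532
```

Request:
carry_out:
  motion: [0,0,0.05,0,0,0,0,0,0.05,0,0,0]

```text
time_s: 16.4
tool_pos: [0.4582, -0.2972, 0.0051]
tool_rot: [0.0, 1.0, -0.0, 0.0]
contact_force: [0.6, -0.2, -0.3]
finger_gap: 0.536
```

Request:
carry_out:
  motion: [0,0,0,0,0,0,0,0,0,0,0,0,0,0,0,0,0,0,0,0,0,0,0,0,0,0,-1,0,0,0,0,0,-4,0,0,0,0,0,-9,0,0,0,0,0,-14,0,0,0,0,0,-19,0,0,-0.1,0,-3,-23,0,0,-0.25,0,-7,-26,0,0,-0.4,-0.5,-11,-28,0,0,-0.55,-1,-15,-29,0,0,-0.7,-1.8,-19,-30,0,0,-0.85,-1.8,-23,-30.5,0,0,-1,-1.8,-27,-30.5,0,0,-1.15,-1.8,-31,-30.5,0,0,-1.3,-1.8,-33,-30.5,0,0,-1.45,-1.8,-33.3,-30.5,0,0,-1.571,-1.8,-33.3,-30.5,0,0,-1.571]
  claw: 1

```text
time_s: 18.4
tool_pos: [0.4398, 0.0369, 0.3106]
tool_rot: [0.0, 0.706, 0.708, 0.0]
contact_force: [0.3, 0.1, 0.9]
finger_gap: 1.001
```

Request:
carry_out:
  motion: [0,0,0,0,0,0,0,0,0,0,0,0]

```text
time_s: 18.6
tool_pos: [0.44, 0.0355, 0.31]
tool_rot: [0.0, 0.708, 0.706, 0.0]
contact_force: [-0.7, -0.3, -0.2]
finger_gap: 1.001
```

```bash
python3 look.py w6 shaker coaster pepper_mill board
```

```text
shaker 0.9 [0.463 0.021 0.107] [309. 229.]
coaster 0.77 [0.449 0.013 0.009] [307. 199.]
coaster 0.44 [ 0.446 -0.289  0.01 ] [ 88. 199.]
pepper_mill 0.91 [ 0.426 -0.134  0.099] [170. 195.]
board 0.57 [0.45  0.309 0.009] [519. 199.]
18.85 [0.44   0.0356 0.3098]
```

View pics/w6.png

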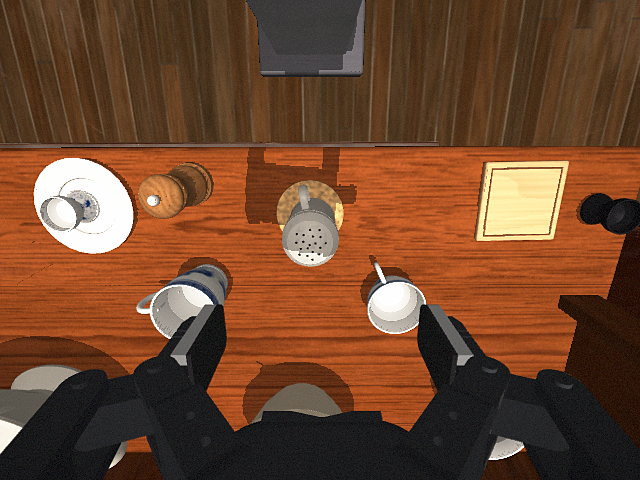

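All in view: shaker lip circle near (310,238) with the handle up-image at (304,195), coaster at (310,212), board corners (487,162), (568,161), (554,240), (475,240). The mill stands aside at (165,190), and the egg cup stands upright on the saucer at (68,210).

```bash
python3 - <<'E'
from h import *
p,T=saved("w6");im=cv2.imread("pics/w6.png")
print("lip",ray(p,T,[[282,238],[339,238],[310,266]],.095)[:,:2].round(4).tolist())
print("handle",ray(p,T,[[304,190]],.07)[:,:2].round(4).tolist())
print("coaster L R top",ray(p,T,[[277,212],[344,212],[310,180]],.006)[:,:2].round(4).tolist())
h,s,v=cv2.split(cv2.cvtColor(im,cv2.COLOR_BGR2HSV))
m=((h>14)&(h<35)&(v>130)).astype(np.uint8)
m=cv2.morphologyEx(m,cv2.MORPH_OPEN,np.ones((3,3)))
b=m.copy();b[:,:460]=0;b[:,580:]=0;b[:150]=0;b[250:]=0
c=max(cv2.findContours(b,0,1)[0],key=cv2.contourArea)
X=ray(p,T,c[:,0].astype(float),.01)[:,:2];print("board",cv2.minAreaRect((X*1000).astype(np.float32)))
b=m.copy();b[:,:270]=0;b[:,350:]=0;b[:170]=0;b[250:]=0;circ(im,p,T,b,.006)
print("egg rim",ray(p,T,[[62,213]],.055).round(3),"foot",ray(p,T,[[84,205]],.008).round(3),"mill knob",ray(p,T,[[153,201]],.12).round(4))
# cylinder sides at mid height
c2=max(cv2.findContours(b,0,1)[0],key=cv2.contourArea)[:,0];print(c2.min(0),c2.max(0))
E
```

```text
lip [[0.4778, -0.0121], [0.478, 0.0547], [0.5133, 0.0202]]
handle [[0.4256, 0.0135]]
coaster L R top [[0.4672, -0.0288], [0.4676, 0.066], [0.4224, 0.0186]]
board ((452.8819274902344, 310.43145751953125), (110.4098892211914, 111.61981201171875), 0.9516047835350037)
circle 0.4747 0.015 r 0.0527
egg rim [[ 0.456 -0.295  0.055]] foot [[ 0.456 -0.298  0.008]] mill knob [[ 0.4285 -0.1436  0.12  ]]
[277 180] [342 249]
```

Coaster is at (0.470, 0.019) and the board at (0.453, 0.311). The shaker's cylinder axis is at about (0.479, 0.0205) with the handle towards -x. The jaws open along y, which is clear of the handle.

Request:
carry_out:
  motion: [-0.8,2,2,0,0,0,-1.5,3.9,5,0,0,0,-1.5,3.9,9,0,0,0,-1.5,3.9,12,0,0,0,-1.5,3.9,14,0,0,0,-1.5,3.9,14,0,0,0]

```text
time_s: 19.45
tool_pos: [0.4765, 0.0211, 0.1662]
tool_rot: [-0.003, 0.707, 0.707, -0.002]
contact_force: [-0.8, -0.2, -0.3]
finger_gap: 1.003
```

```bash
python3 look.py w7 shaker
```

```text
shaker 0.57 [0.464 0.02  0.112] [322. 239.]
shaker 0.37 [0.587 0.118 0.044] [423. 339.]
19.55 [0.4792 0.0208 0.1702]
```

View pics/w7.png

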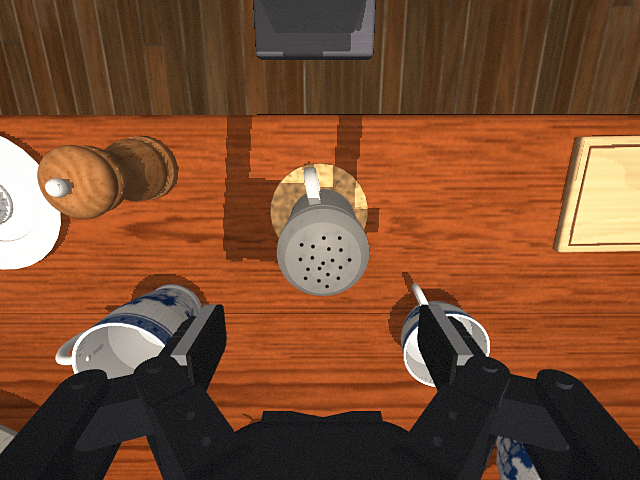

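Shaker lip spans columns 277 to 369 with its lowest row at 296. Its centre column (323) matches the middle of the jaws (322).

```bash
python3 - <<'E'
from h import *
p,T=saved("w7")
for z in (.088,.095): print(z,ray(p,T,[[277,252],[369,252],[323,296]],z)[:,:2].round(4).tolist())
print("coaster",ray(p,T,[[270,213],[369,213],[320,163]],.006)[:,:2].round(4).tolist())
print("handle",ray(p,T,[[309,166]],.07)[:,:2].round(4).tolist())
E
```

```text
0.088 [[0.4817, -0.0135], [0.4818, 0.0558], [0.5184, 0.0211]]
0.095 [[0.4792, -0.0125], [0.4793, 0.0547], [0.5149, 0.0211]]
coaster [[0.4703, -0.0302], [0.4704, 0.0665], [0.4227, 0.0188]]
handle [[0.4198, 0.0108]]
```

Request:
carry_out:
  motion: [0,0.1,3,0,0,0,0,0.1,6,0,0,0,0,0.1,9,0,0,0,0,0.1,11,0,0,0,0,0.1,12.5,0,0,0,0,0.1,13.4,0,0,0,0,0.1,13.8,0,0,0,0,0.1,13.8,0,0,0]

```text
time_s: 20.35
tool_pos: [0.4808, 0.0209, 0.0325]
tool_rot: [0.0, 0.707, 0.707, 0.0]
contact_force: [-0.1, -0.1, -0.0]
finger_gap: 1.0
```

Request:
carry_out:
  motion: [0,0,0,0,0,0,0,0,0,0,0,0,0,0,0,0,0,0,0,0,0,0,0,0,0,0,0,0,0,0,0,0,0,0,0,0]
  claw: 0
  squeeze: 45

```text
time_s: 20.95
tool_pos: [0.4814, 0.0209, 0.0333]
tool_rot: [0.001, 0.707, 0.707, 0.001]
contact_force: [-1.1, 0.5, 5.7]
finger_gap: 0.761
```

Request:
carry_out:
  motion: [0,0,-1,0,0,0,0,0,-3,0,0,0,0,0,-6,0,0,0,0,0,-9,0,0,0,2,0,-12,0,0,0,6,-1,-13,0,0,0,10,-2,-13,0,0,0,14,-2.8,-13,0,0,0,18,-2.8,-13,0,0,0,22,-2.8,-13,0,0,0,26,-2.8,-13,0,0,0,28.5,-2.8,-13,0,0,0,29.1,-2.8,-13,0,0,0,29.1,-2.8,-13,0,0,0,29.1,-2.8,-13,0,0,0]

```text
time_s: 22.45
tool_pos: [0.4518, 0.311, 0.1617]
tool_rot: [0.0, 0.707, 0.707, -0.001]
contact_force: [0.5, -0.1, -1.4]
finger_gap: 0.763
```

```bash
python3 look.py w8 shaker board
```

```text
shaker 0.55 [0.425 0.307 0.234] [311. 323.]
board 0.71 [0.421 0.321 0.012] [333. 189.]
22.6 [0.4522 0.3108 0.1619]
```

View pics/w8.png

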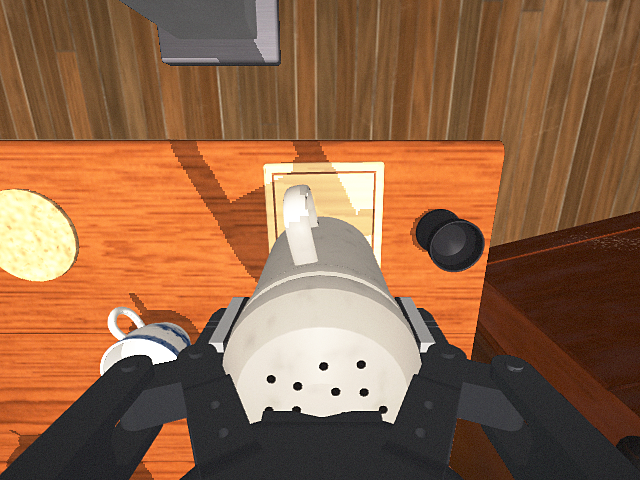

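The shaker is held below its lip with its handle towards the robot. The board's near corners are (264,163) and (384,162). The empty coaster is at left and the black look-alike is at (450,240), clear of the right finger.

```bash
python3 - <<'E'
from h import *
p,T=saved("w8")
a=ray(p,T,[[264,164],[384,162.5]],.01);print(a.round(4).tolist(),(a.mean(0)+[.056,0,0]).round(4))
a=ray(p,T,[[268,250],[381,250]],.01);print(a.round(4).tolist(),a.mean(0).round(4))
print("cyl mid",ray(p,T,[[268,270],[378,270]],.15).mean(0).round(4))
E
```

```text
[[0.3991, 0.2576, 0.01], [0.3979, 0.3665, 0.01]] [0.4545 0.312  0.01  ]
[[0.482, 0.2571, 0.01], [0.482, 0.3683, 0.01]] [0.482  0.3127 0.01  ]
cyl mid [0.4441 0.3107 0.15  ]
```

Request:
carry_out:
  motion: [0.1,0.25,3,0,0,0,0.1,0.25,6,0,0,0,0.1,0.25,8.5,0,0,0,0.1,0.25,10.5,0,0,0,0.1,0.25,11.5,0,0,0,0.1,0.25,12,0,0,0,0.1,0.25,12.3,0,0,0,0.1,0.25,12.4,0,0,0,0.1,0.25,12.4,0,0,0]

```text
time_s: 23.5
tool_pos: [0.4552, 0.3133, 0.0387]
tool_rot: [0.0, 0.707, 0.707, 0.001]
contact_force: [-0.5, -0.5, -1.6]
finger_gap: 0.767
```

Request:
carry_out:
  motion: [0,0,0.05,0,0,0,0,0,0.1,0,0,0,0,0,0.1,0,0,0]

```text
time_s: 23.8
tool_pos: [0.4548, 0.3133, 0.0373]
tool_rot: [0.0, 0.707, 0.707, 0.0]
contact_force: [-0.9, -0.4, 1.8]
finger_gap: 0.757
```

Request:
carry_out:
  motion: [0,0,0,0,0,0,0,0,0,0,0,0,0,0,0,0,0,0,0,0,0,0,0,0,0,0,-1,0,0,0,0,0,-4,0,0,0,0,0,-8,0,0,0,0,0,-12,0,0,0,-1,0,-16,0,0,0,-5,0,-19,0,0,0,-10,-1,-20,0,0,0,-15,-1.5,-20,0,0,0,-20,-2,-20,0,0,0,-25,-2.6,-20,0,0,0,-30,-2.6,-20,0,0,0,-35,-2.6,-20,0,0,0,-39,-2.6,-20,0,0,0,-43,-2.6,-20,0,0,0,-45.3,-2.6,-20,0,0,0,-45.7,-2.6,-20,0,0,0]
  claw: 1

```text
time_s: 25.8
tool_pos: [0.4283, -0.1465, 0.2376]
tool_rot: [0.001, 0.708, 0.706, -0.0]
contact_force: [0.5, 0.8, -0.2]
finger_gap: 1.003
```

Request:
carry_out:
  motion: [0,0,0,0,0,0,0,0,0,0,0,0]

```text
time_s: 26.0
tool_pos: [0.4286, -0.143, 0.237]
tool_rot: [-0.0, 0.707, 0.707, 0.0]
contact_force: [0.5, 0.0, 0.3]
finger_gap: 0.999
```

```bash
python3 look.py w9 pepper_mill shaker egg_cup coaster saucer
```

```text
pepper_mill 0.72 [ 0.421 -0.146  0.105] [319. 217.]
egg_cup 0.78 [ 0.46  -0.301  0.035] [183. 236.]
26.3 [ 0.4287 -0.1433  0.2369]
```

View pics/w9.png

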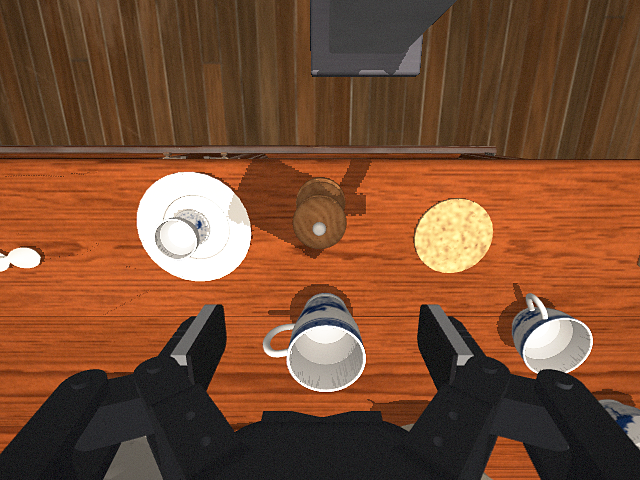

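Mill upright with its knob at (319,229). Coaster is empty and in full view at (454,236), and the egg cup is on the saucer with its foot inside the ring at (196,225).

```bash
python3 - <<'E'
from h import *
p,T=saved("w9");im=cv2.imread("pics/w9.png")
print("knob",ray(p,T,[[319,229]],.118).round(4),"head",ray(p,T,[[319.5,221]],.098).round(4))
h,s,v=cv2.split(cv2.cvtColor(im,cv2.COLOR_BGR2HSV));m=((h>14)&(h<35)&(v>130));m[:,:405]=0;m[:,500:]=0;m[:190]=0;m[280:]=0
circ(im,p,T,m,.006)
m=im.min(2)>110;m[:,:125]=0;m[:,258:]=0;m[:165]=0;m[290:]=0;circ(im,p,T,m,.013)
print("egg rim",ray(p,T,[[178,237.5]],.055).round(4))
E
```

```text
knob [[ 0.4281 -0.1463  0.118 ]] head [[ 0.4262 -0.1459  0.098 ]]
circle 0.4697 0.0166 r 0.0477
circle 0.4583 -0.2958 r 0.068
egg rim [[ 0.4555 -0.2973  0.055 ]]
```

Request:
carry_out:
  motion: [-0.2,0,4,0,0,0,-0.2,0,8,0,0,0,-0.2,0,12,0,0,0,-0.2,0,15,0,0,0,-0.2,0,17,0,0,0,-0.2,0,18.5,0,0,0,-0.2,0,19.5,0,0,0,-0.2,0,20.1,0,0,0,-0.2,0,20.3,0,0,0,-0.2,0,20.3,0,0,0]

```text
time_s: 27.3
tool_pos: [0.4289, -0.1461, 0.0342]
tool_rot: [0.0, 0.707, 0.707, 0.0]
contact_force: [-0.3, -0.0, 0.2]
finger_gap: 1.0
```

Request:
carry_out:
  motion: [0,0,0,0,0,0,0,0,0,0,0,0,0,0,0,0,0,0,0,0,0,0,0,0,0,0,0,0,0,0,0,0,0,0,0,0,0,0,0,0,0,0]
  claw: 0
  squeeze: 40

```text
time_s: 28.0
tool_pos: [0.4292, -0.1463, 0.0348]
tool_rot: [0.001, 0.707, 0.707, 0.0]
contact_force: [-1.9, 1.1, 5.4]
finger_gap: 0.572
```

Request:
carry_out:
  motion: [0,0,-1,0,0,0,0,0,-3,0,0,0,0,0,-6,0,0,0,3,0,-6,0,0,0,7,0,-6,0,0,0,11,1,-6,0,0,0,14,2.5,-6,0,0,0,16,4,-6,0,0,0,16.4,4.2,-5,0,0,0,16.4,4.2,-3,0,0,0,16.4,4.2,-1.5,0,0,0,16.4,4.2,-0.8,0,0,0,16.4,4.2,-0.6,0,0,0,16.4,4.2,-0.55,0,0,0]

```text
time_s: 29.4
tool_pos: [0.4702, 0.0181, 0.0408]
tool_rot: [-0.001, 0.707, 0.707, -0.0]
contact_force: [-8.5, 2.9, 18.3]
finger_gap: 0.576
```

Request:
carry_out:
  motion: [0,0,0,0,0,0,0,0,0.05,0,0,0,0,0,0.05,0,0,0]

```text
time_s: 29.7
tool_pos: [0.4704, 0.0181, 0.0409]
tool_rot: [-0.001, 0.707, 0.707, -0.0]
contact_force: [-8.0, 3.0, 18.6]
finger_gap: 0.575
```

Request:
carry_out:
  motion: [0,0,-0.1,0,0,0,0,0,-0.1,0,0,0,0,0,-0.1,0,0,0]

```text
time_s: 30.0
tool_pos: [0.4711, 0.0176, 0.0406]
tool_rot: [0.0, 0.707, 0.707, 0.0]
contact_force: [-2.1, 1.2, 6.9]
finger_gap: 0.575
```

Force has eased, so I'll release and rise to a viewing height.

Request:
carry_out:
  motion: [0,0,-0.05,0,0,0,0,0,-0.05,0,0,0,0,0,-0.05,0,0,0,0,0,-0.05,0,0,0,0,0,-0.05,0,0,0,0,0,-1,0,0,0,0,0,-4,0,0,0,0,0,-8,0,0,0,0,0,-12,0,0,0,0,0,-17,0,0,0,0,0,-22,0,0,0,0,-1,-26,0,0,0,0,-3,-28,0,0,0,0,-3,-28,0,0,0,0,-3,-28,0,0,0]
  claw: 1

```text
time_s: 31.5
tool_pos: [0.4407, 0.018, 0.3203]
tool_rot: [0.001, 0.707, 0.707, 0.001]
contact_force: [0.7, 1.1, -0.8]
finger_gap: 0.995
```

```bash
python3 look.py w10 pepper_mill shaker egg_cup board mug cup; python3 - <<'E'
from h import *
p,T=cam("side")
for t in ["pepper_mill","shaker","egg_cup","mug","cup"]: find(p,T,t,.4)
cv2.imwrite("pics/s10.png",p["color"])
E
```

```text
pepper_mill 0.88 [0.46  0.017 0.108] [322. 223.]
shaker 0.67 [0.441 0.294 0.104] [565. 206.]
egg_cup 0.98 [0.468 0.432 0.034] [626. 214.]
egg_cup 0.67 [ 0.459 -0.3    0.037] [ 87. 209.]
board 0.77 [0.437 0.283 0.012] [512. 189.]
board 0.51 [ 0.456 -0.304  0.038] [ 83. 206.]
board 0.25 [0.45  0.013 0.009] [319. 198.]
mug 0.7 [ 0.574 -0.156  0.065] [196. 295.]
cup 0.79 [0.606 0.141 0.03 ] [404. 303.]
cup 0.53 [0.443 0.293 0.103] [563. 208.]
31.85 [0.4403 0.018  0.3187]
pepper_mill 0.7 [0.461 0.033 0.061] [337. 241.]
shaker 0.91 [0.44  0.333 0.079] [279. 298.]
egg_cup 0.96 [0.468 0.43  0.031] [242. 336.]
egg_cup 0.59 [ 0.457 -0.297  0.041] [388. 201.]
mug 0.57 [ 0.572 -0.115  0.075] [330. 205.]
cup 0.71 [0.436 0.327 0.081] [282. 297.]
cup 0.65 [0.59  0.131 0.037] [278. 251.]
```

View pics/w10.png

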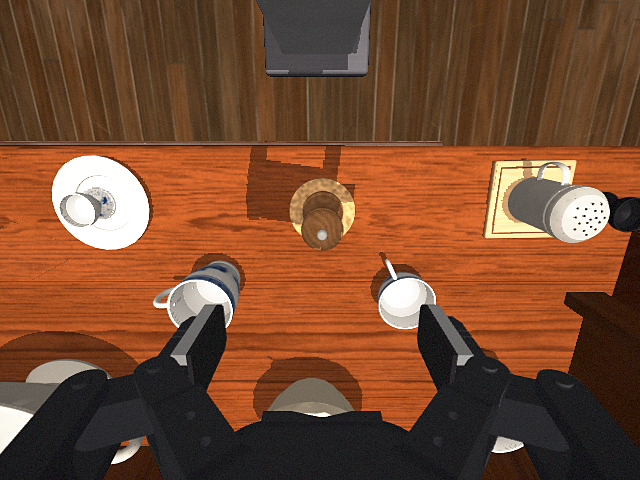

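All three stand upright: egg cup on the saucer (90,203), mill on the coaster (321,225), and shaker on the board (560,205). Mug and tea cup stand as before. One numeric check of the positions follows.

```bash
python3 - <<'E'
from h import *
p,T=saved("w10")
print("knob",ray(p,T,[[321.5,235]],.124).round(4)[0],"coaster",ray(p,T,[[290,207],[355,207]],.006).mean(0).round(4))
print("egg rim",ray(p,T,[[79,209]],.055).round(4)[0])
print("shaker lip",ray(p,T,[[577,217]],.1).round(4)[0])
E
```

```text
knob [0.4695 0.0168 0.124 ] coaster [0.4636 0.0182 0.006 ]
egg rim [ 0.4554 -0.297   0.055 ]
shaker lip [0.4551 0.3144 0.1   ]
```

View pics/s10.png

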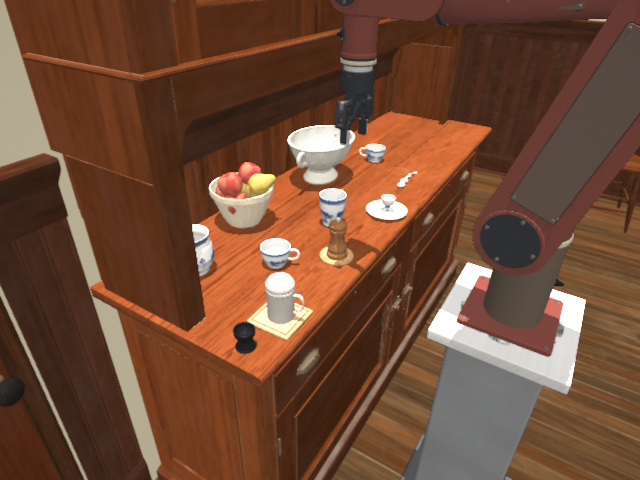

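The side view agrees: all three are upright on their places, the mug (333,207) and tea cup (277,253) are unmoved, and the gripper is clear. Measured offsets from the middles are at most 3 mm. I'll hand in.

```bash
python3 -c "
from station import ctrl
print(ctrl.hand_in())"
```

```text
the job is handed in; nothing more can be done
None
```

The three things are on their own places and the job is handed in, at about 32 s of the 115 s allowed. I set the mill aside on the worktop, put the egg cup (the white and blue one, not the black look-alike) on the saucer and the shaker on the board, then put the mill on the coaster.

**Last checks:** the final wrist and side pictures show all three upright, the mug and tea cup in place, and the gripper open and clear. By calculation from the wrist pictures each thing is about 1 to 3 mm from the middle of its place.

**What failed or disagreed:**
- **First egg-cup grasp:** it shut on nothing. In the pictures the real fingertips sit about 4 cm behind where the stated tip extent puts them. I allowed for this from then on, and the cup was not disturbed.
- **Mill placing:** the mill briefly pressed on the coaster with about 18 N. I backed off before letting go.
- **Coaster middle:** one rough pixel reading put it about 6 mm nearer the robot. The coaster's full outline, seen with it empty, supports the value I used.

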